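# Lower the heavy draught cover of a laboratory balance

## Task

The heavy draught cover of the balance stands open with a weight already on the pan. Tip the cover forward past upright and guide its handle bar down between open fingers, holding its weight back so that it does not slam and without clamping the bar. Then press down on the bar with about 13 N for a good second, so that the stiff seal is squeezed fully home, never pushing on the cover with more than about 20 N, let go, and leave everything else where it stands.

Things in the scene. Friction and masses are not known exactly. Their poses are not given: they have to be found in the camera images.
- hinge_line (a point): Middle of the cover's hinge line, on the balance's long side away from the handle, 88 mm above the table. x axis along the hinge; y axis level across the weighing chamber, from the hinge to where the bar comes down; z up. From this point the open chamber (walls 72 mm above the table) spans x -110 to +110 mm, y 0 to +205 mm.
- balance: White balance housing, 340 mm (x) by 200 mm (y), standing fast; origin on the table. Its sloped console with dark display is its -x end, the hinge on its -y side. Beyond its +y side, where the bar ends up, the table is bare within 100 mm.
- cover_bar: Round steel handle bar, 16 mm thick, 150 mm long along its own x axis (parallel to the hinge). Origin at its middle, 235 mm from the hinge line; y axis points straight away from the hinge. Two 10 mm rods, 70 mm either side of the middle, hold its centre line 41 mm off the cover's free edge: the middle 120 mm are clear all round for a finger on each side. It turns about the hinge only.
- cover_pane: The cover: a clear pane in a white frame, 216 mm wide, 16 mm thick, reaching 194 mm from the hinge line. Origin on the hinge line. With its bar 0.75 to 1 kg, centre of mass about 120 mm from the hinge.
- cover (a joint): Angle of the cover above its seal (rad): 0 = lying on the seal, grows as it opens; 1.55 to 1.75 at the start (upright or leaning back), 1.95 at the most. Hinge friction (0.35 Nm, lightly damped) holds it while steeper than about 1.1 to 1.3; below that it falls by its own weight unless held back, and slams if let go (over 1 rad/s in the last 0.25 rad).
- seal (a point): Middle of the dark foam rubber seal on the rim, on the +y side. With joint cover at 0 the bar's direction from the hinge lies 0 to 0.11 rad above level (varies). The cover does not go home by itself: the seal yields only when the bar is pushed down with 3 to 6 N, by 2 to 17 mm at the bar (unknown; the joint stays 0), then stops hard, and stays as pressed.
- pan_weight: Small steel weight with a knob, 32 mm wide, 29 mm high, on the balance pan inside the chamber; origin at its underside. Leave it alone.
- big_weight: Steel weight with a knob, 48 mm wide, 56 mm high, on the bench; origin at its underside. Bystander.
- jar: Amber jar, 60 mm wide, 75 mm high; origin at its underside. Bystander.
- dish: Shallow glass dish, 90 mm wide, 16 mm high; origin at its underside. Bystander.
- beaker: Glass beaker, 66 mm wide, 80 mm high; origin at its underside. Bystander.
- spoon: Steel spoon, 170 mm long, lying; bystander.
- mouse: Round grey pointing device, 60 mm wide, 33 mm high; bystander.

How it is judged:
By the outcome, as a careful person would: the job done as asked, in the order asked, and still so for the second after the job is handed in, with the robot touching nothing.
It also fails if it takes over 64 s, if anything falls off the work surface, if the arm or the gripper's body presses on something with over 40 N, if the wrist force passes 120 N, or if a joint passes its speed limit or range.

## Robot

A 6-joint arm with a two-finger parallel gripper is mounted at the origin on the work surface. World frame = base frame: x ahead of the robot, y to its left, z up, the work surface at z = 0. Lengths are in m, angles in degrees, forces in N, time in s.
With the tool pointing down it reaches from about 0.35 to 0.875 m from the base axis. Payload 4.2 kg.
Tool frame: the origin (TCP) lies midway between the tips of the shut fingers; the grasp point (between the pads) lies 19 mm behind it; z points along the fingers, y is the direction in which the jaws open and shut (so a half turn about z gives the same grasp; the last joint's range is limited). The gripper opens to 87 mm and grips with 3 to 60 N. Pads are 19 mm wide; open, the fingers measure 117 mm over their backs; the gripper's body (75 mm by 190 mm) begins 51 mm behind the grasp point.
Start: joints at [14.817, 22.042, 0.453, 0, -68.411, -14.817], TCP at [0.625, 0, 0.223] pointing down, gripper open.
Joint ranges: [-179.83, 179.83], [-69.29, 118.12], [-61.27, 80.66], [-181.25, 117.63], [-171.15, -9.14], [-177.46, 177.46]. Speed limits (degrees/s): [159.86, 159.86, 180, 180, 180, 180].

## Interface

Orientations are given as a 3x3 rotation matrix whose columns are the frame's x, y, z axes.
In Python, from station import sense, capture, calibration, finish_job gives the robot as it stands.
- The arm moves only by the tool carry_out, never from a script. Its argument "commands" is one flat list of numbers, 6 for each row, row after row: the shift along the tool's x, y, z in mm, then the turn, a rotation vector about the tool's x, y, z in rad. A call has 1 to 5 rows; each row shifts and turns the pose as measured when the row begins, along the tool's axes as they then stand; what a row does not reach is not made up. A row lasts 1/8 s, in which the tool goes at most 62.5 mm and 10.7 degrees, less where a joint would pass 70% of its speed; a pose out of reach is approached as far as the arm can. A call is refused whole if a number of a shift passes 62.5 or a number of a turn 0.188, either way. A call with a gripper value outside its range is refused whole. "grip" is the finger opening in mm, from 0 to 87, set as the call begins (left out, the last holds). The fingers move at their own pace and stop on an object; the grip force is fixed at half the most. Time passes only in rows, so rows that do not move let the fingers close. It gives the time, the measured TCP pose, the force and the opening at its end, in the units of the state.
- sense(): the state, without advancing time (a new reading comes with each control period).
- capture(name): name is "scene" or "side" or "wrist"; returns the picture (384x512x3 uint8, red, green, blue); there is no depth.
- calibration(name): a dict with "fx", "fy", "cx", "cy" (pixels), "dist" ([k1, k2, p1, p2, k3] as OpenCV has them; the pictures are not rectified), "rvec" (rotation vector, rad) and "tvec" (3), from world to camera coordinates, as OpenCV has them. Camera axes: x right, y down, z forward; pixel columns grow to the right and rows downward; lengths in m; the calibration is good to about 2 mm. A picture is of the moment at which its call begins: read the wrist's pose just before it. calibration takes no time and is no camera call; for the wrist camera it gives the pose at the moment of the call.
- finish_job(): hands the job in, once; it reports no verdict.
The state is a dict: "time_s": time; "joints": joint angles; "joint_velocities": joint speeds; "effort": joint torques, N m; "tcp_pos": TCP position; "ee_rot": TCP orientation; "wrist_force": force on the tool from outside, world axes, zero at the start; "moment": the same for the moment, N m; "gripper_width": opening from 0.0 (shut) to 1.0 (fully open).
Only numpy, scipy, OpenCV 4.12 (cv2) and the standard library are available. Lean on these libraries where they do the work, as an engineer would, in place of code of your own. Each camera call takes 0.05 s, during which the arm holds its last target.

## Working session

There is one attempt and no reset: what is moved stays moved. The work goes in short steps, Python scripts to look and compute and a tool call to move; the robot and the scene stay as the last step left them, time stands still between calls to the robot, and variables do not carry over. Pictures are saved under pics/ and viewed, and the job is handed in when it is done.

Besides the shell and the picture viewer there is one more tool, called after "Request:" as a command line: name --argument value ..., lists and objects as JSON in quotes. carry_out: Moves the arm, as the interface text tells. Its arguments: {"type":"object","properties":{"commands":{"type":"array"},"grip":{"type":"number"}},"required":["commands"]}

```bash
ls; mkdir -p pics; python3 - <<'E'
from station import *
import cv2
s=sense();print({k:s[k] for k in('time_s','tcp_pos','ee_rot','wrist_force','gripper_width')})
for n in('scene','side','wrist'):
    c=calibration(n);print(n,c)
    cv2.imwrite(f'pics/{n}0.png',capture(n)[:,:,::-1])
E
```

```text
pics
{'time_s': 0.0, 'tcp_pos': array([6.24363973e-01, 1.83676624e-05, 2.21447346e-01]), 'ee_rot': array([[-1.59326128e-04, -9.99997399e-01, -2.27537730e-03],
       [-9.99999980e-01,  1.59609441e-04, -1.24331409e-04],
       [ 1.24694258e-04,  2.27535745e-03, -9.99997404e-01]]), 'wrist_force': array([-0.35627735,  0.11240586,  1.33030354]), 'gripper_width': 0.9974244393858227}
scene {'fx': 476.87559885088314, 'fy': 476.87559885088314, 'cx': 250.35894961960219, 'cy': 199.03728986034196, 'dist': array([-0.04331949,  0.        ,  0.        ,  0.        ,  0.        ]), 'rvec': array([ 2.08138403,  1.32043752, -0.51394681]), 'tvec': array([-0.19948874, -0.24250939,  1.60770347])}
side {'fx': 350.08424922155587, 'fy': 350.08424922155587, 'cx': 256.9381080299221, 'cy': 196.5396929689229, 'dist': array([-0.07429379,  0.        ,  0.        ,  0.        ,  0.        ]), 'rvec': array([ 2.35740329,  0.69795833, -0.26935369]), 'tvec': array([-0.38735033, -0.14511292,  1.278085  ])}
wrist {'fx': 330.24394752387053, 'fy': 330.24394752387053, 'cx': 256.60295372834867, 'cy': 193.13174900076208, 'dist': array([0.02996034, 0.        , 0.        , 0.        , 0.        ]), 'rvec': array([-8.66304167e-04,  3.10431433e+00,  4.69681914e-01]), 'tvec': array([ 0.62323822, -0.03521228,  0.393063  ])}
```

View pics/scene0.png

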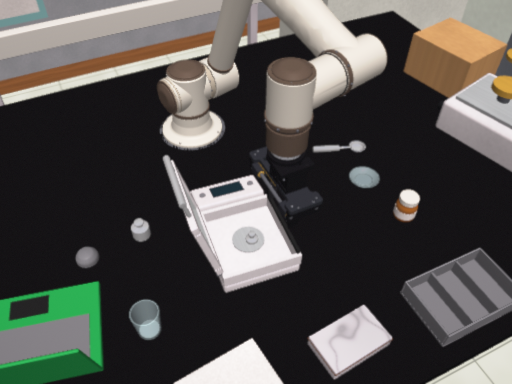

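View pics/side0.png

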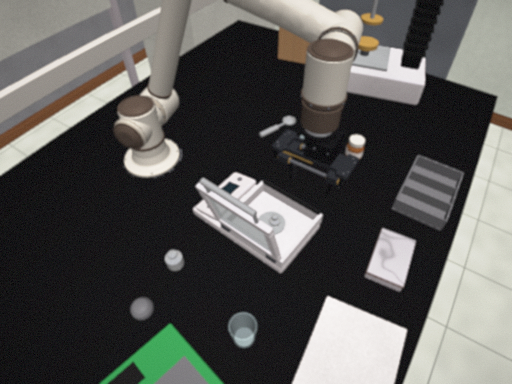

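View pics/wrist0.png

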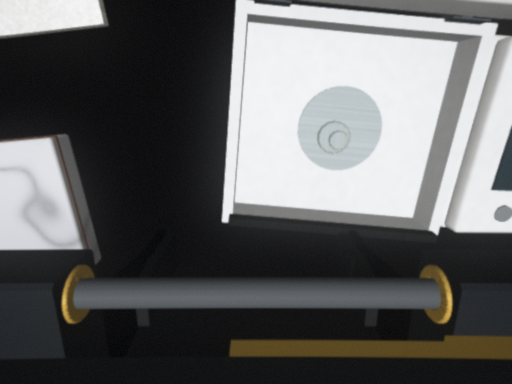

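```bash
cat > h.py <<'E'
from station import *
import cv2, numpy as np
def cal(n):
    c=calibration(n);K=np.array([[c['fx'],0,c['cx']],[0,c['fy'],c['cy']],[0,0,1.]])
    R=cv2.Rodrigues(np.array(c['rvec']))[0];return K,np.array(c['dist']),R,np.array(c['tvec'])
def ray(C,uv):
    K,d,R,t=C;p=cv2.undistortPoints(np.array([[uv]],float),K,d)[0,0]
    return -R.T@t, R.T@np.array([p[0],p[1],1])
def onz(C,uv,z):
    o,v=ray(C,uv);return o+v*(z-o[2])/v[2]
def tri(C1,u1,C2,u2):
    o1,v1=ray(C1,u1);o2,v2=ray(C2,u2)
    s=np.linalg.lstsq(np.c_[v1,-v2],o2-o1,rcond=None)[0]
    a=o1+v1*s[0];b=o2+v2*s[1];return (a+b)/2,np.linalg.norm(a-b)
def proj(C,P):
    K,d,R,t=C;return cv2.projectPoints(np.array(P,float).reshape(-1,3),cv2.Rodrigues(R)[0],t,K,d)[0][:,0]
E
python3 - <<'E'
from h import *
W=cal('wrist')
# cal at start is unchanged
for n,uv in dict(rimTL=(243,8),rimTR=(492,30),rimBL=(226,220),rimBR=(440,233)).items(): print(n,onz(W,uv,.072).round(4))
print('cam',-W[2].T@W[3])
a=cv2.imread('pics/scene0.png')[140:300,150:310];cv2.imwrite('pics/sc_crop.png',cv2.resize(a,(600,600),interpolation=3))
a=cv2.imread('pics/side0.png')[160:280,180:340];cv2.imwrite('pics/si_crop.png',cv2.resize(a,(800,600),interpolation=3))
E
```

```text
rimTL [ 0.635  -0.1477  0.072 ]
rimTR [ 0.4246 -0.1297  0.072 ]
rimBL [0.6546 0.0434 0.072 ]
rimBR [0.4362 0.0573 0.072 ]
cam [ 0.62405965 -0.0821225   0.38488281]
```

View pics/sc_crop.png

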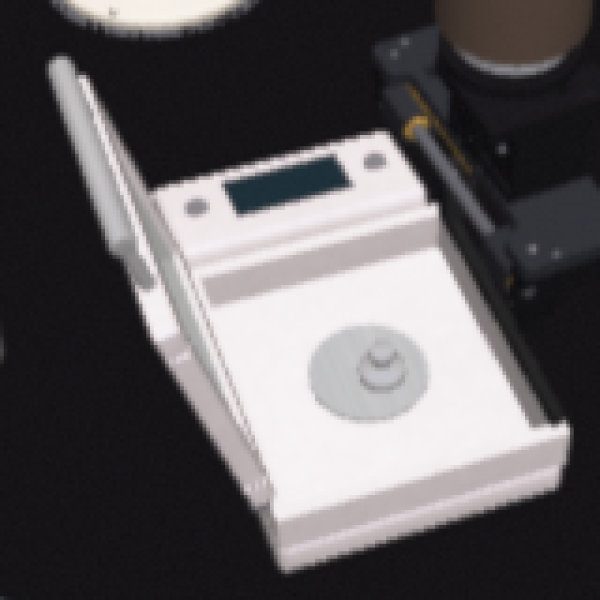

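View pics/si_crop.png

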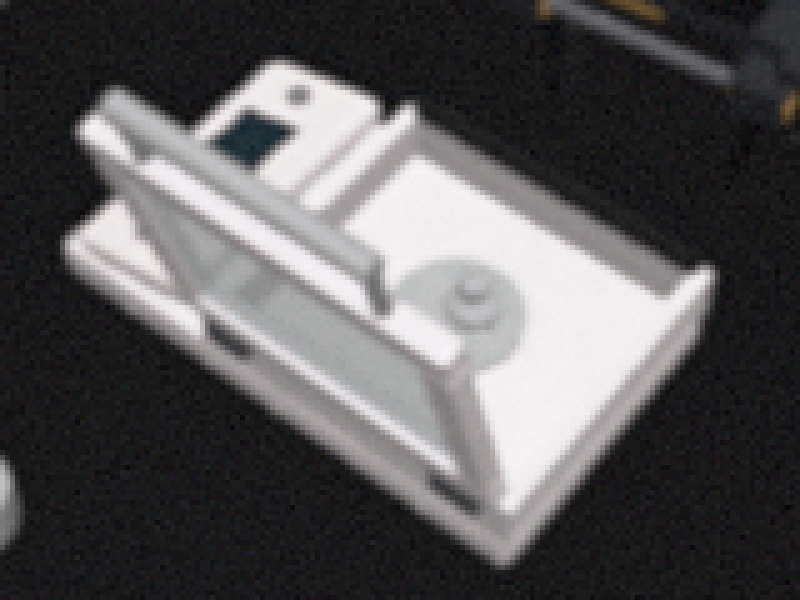

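```bash
python3 - <<'E'
from h import *
S=cal('scene');D=cal('side');W=cal('wrist')
c=lambda x,y:(150+(x+.5)/3.75-.5,140+(y+.5)/3.75-.5)
d=lambda x,y:(180+(x+.5)/5-.5,160+(y+.5)/5-.5)
P1,e1=tri(S,c(62,68),D,d(113,101));P2,e2=tri(S,c(120,240),D,d(372,268))
print(P1,e1,P2,e2,np.linalg.norm(P1-P2),np.degrees(np.arctan2(*(P2-P1)[1::-1])))
# rim corner far right (+x,+y) and (+x,-y), outer
for n,a,b in(('+x+y rim',(568,430),(712,272)),('-x+y rim',(436,208),(410,105)),('base +x-y',(288,570),(505,565))):
    P,e=tri(S,c(*a),D,d(*b));print(n,P.round(4),e)
E
python3 -c "
import cv2;a=cv2.imread('pics/wrist0.png')[0:250,200:512];cv2.imwrite('pics/w_crop.png',cv2.resize(a,(780,600),interpolation=3))"
```

```text
[ 0.45107207 -0.19599033  0.31303662] 0.0038001818785727897 [ 0.59908925 -0.21269279  0.31710774] 0.000950427176211 0.1490121901374722 -6.438098716851561
+x+y rim [0.6584 0.048  0.0684] 0.0015865052465982882
-x+y rim [0.4431 0.0595 0.0712] 0.006994109001754178
base +x-y [ 0.6367 -0.1448 -0.0029] 0.0004676761262607627
```

View pics/w_crop.png

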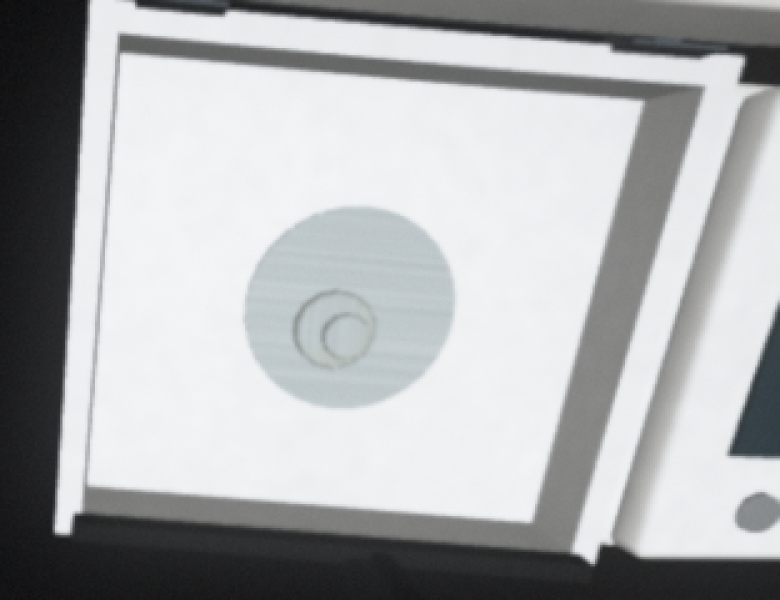

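Request:
carry_out --commands '[0,0,-60,0,0,0,0,0,-60,0,0,0,0,0,-50,0,0,-0.18,0,0,0,0,0,-0.18,0,0,0,0,0,-0.18]'

```text
time_s: 0.78
tcp_pos: [0.624, -0.0, 0.3939]
ee_rot: [[0.528, -0.849, -0.008], [-0.849, -0.528, -0.001], [-0.004, 0.007, -1.0]]
wrist_force: [0.4, -0.3, -0.6]
gripper_width: 1.001
```

Request:
carry_out --commands '[0,0,0,0,0,-0.18,0,0,0,0,0,-0.18,0,0,0,0,0,-0.18,0,0,0,0,0,-0.18,0,0,0,0,0,-0.18]'

```text
time_s: 1.4
tcp_pos: [0.6234, 0.0002, 0.3921]
ee_rot: [[0.996, -0.083, -0.012], [-0.083, -0.997, -0.0], [-0.012, 0.001, -1.0]]
wrist_force: [-0.0, -0.3, 0.5]
gripper_width: 0.999
```

```bash
python3 - <<'E'
from h import *
s=sense();print(s['time_s'],s['tcp_pos'],s['ee_rot'].round(3),s['joints'],s['wrist_force'])
E
```

```text
1.4 [6.23350337e-01 1.99019931e-04 3.92114871e-01] [[ 0.996 -0.083 -0.012]
 [-0.083 -0.997 -0.   ]
 [-0.012  0.001 -1.   ]] [ 14.79172359  19.06369864  19.67200207  -0.15833212 -91.27100539
  70.41942748] [-0.00277749 -0.25583275  0.53070218]
```

Request:
carry_out --commands '[-30,-60,0,-0.18,0,0,-30,-60,0,-0.18,0,0,0,-30,30,-0.18,0,0,0,0,40,-0.18,0,0,0,0,40,-0.18,0,0]'

```text
time_s: 2.02
tcp_pos: [0.5748, 0.0868, 0.2811]
ee_rot: [[0.996, -0.057, -0.07], [-0.09, -0.602, -0.793], [0.003, 0.796, -0.605]]
wrist_force: [1.3, 0.7, -0.6]
gripper_width: 0.997
```

```bash
python3 - <<'E'
from h import *
s=sense();print(s['time_s'],s['tcp_pos'],s['ee_rot'].round(3),s['joints'],s['wrist_force'])
cv2.imwrite('pics/w1.png',capture('wrist')[:,:,::-1]);cv2.imwrite('pics/s1.png',capture('scene')[:,:,::-1])
E
```

```text
2.025 [0.57478512 0.08683773 0.28107273] [[ 0.996 -0.057 -0.07 ]
 [-0.09  -0.602 -0.793]
 [ 0.003  0.796 -0.605]] [ 40.13675033  29.59562513  -7.90400279  34.28799074 -94.57114506
  33.92448013] [ 1.32121343  0.71593232 -0.6141538 ]
```

View pics/w1.png

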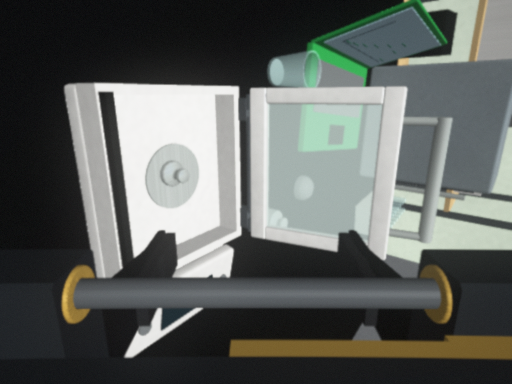

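View pics/s1.png

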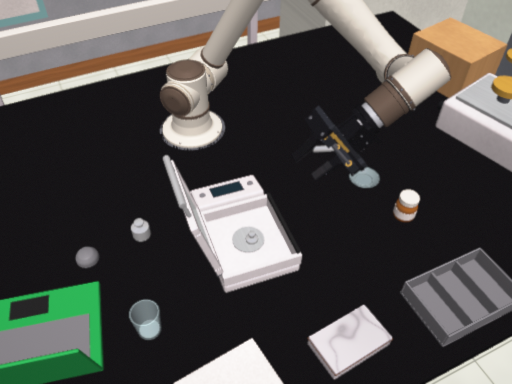

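```bash
python3 - <<'E'
import cv2
a=cv2.imread('pics/w1.png')[75:275,225:475];cv2.imwrite('pics/w1c.png',cv2.resize(a,(750,600),interpolation=3))
E
```

```text
(no output)
```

View pics/w1c.png

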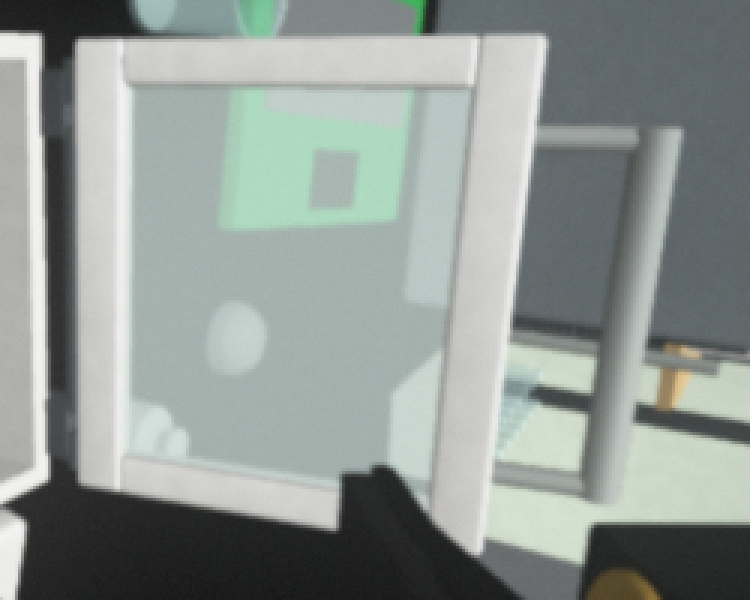

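```bash
python3 - <<'E'
from h import *
S=cal('scene');D=cal('side');W=cal('wrist')
print(-W[2].T@W[3])
c=lambda x,y:(150+(x+.5)/3.75-.5,140+(y+.5)/3.75-.5)
d=lambda x,y:(180+(x+.5)/5-.5,160+(y+.5)/5-.5)
w=lambda x,y:(225+(x+.5)/3-.5,75+(y+.5)/3-.5)
def multi(L):
    A=0;b=0
    for C,u in L:
        o,v=ray(C,u);v/=np.linalg.norm(v);M=np.eye(3)-np.outer(v,v);A=A+M;b=b+M@o
    P=np.linalg.solve(A,b);print(P.round(4),[ (proj(C,P)[0]-u).round(1) for C,u in L]);return P
far=multi([(S,c(62,68)),(D,d(113,101)),(W,w(605,500))])
near=multi([(S,c(120,240)),(D,d(372,268)),(W,w(660,130))])
print(np.linalg.norm(far-near),(far+near)/2)
h1=onz(W,w(77,38),.088);h2=onz(W,w(80,485),.088);print(h1,h2,np.linalg.norm(h1-h2),(h1+h2)/2)
a=onz(W,w(62,95),.088);b=onz(W,w(62,420),.088);print('knuckle',a,b)
E
```

```text
[0.66538298 0.20533639 0.37172656]
[ 0.4522 -0.1967  0.316 ] [array([-0.1, -1.4]), array([0.2, 0.3]), array([-1.3, -1.5])]
[ 0.5968 -0.2112  0.3136] [array([ 0.6, -0.1]), array([-0.5,  0.3]), array([ 0.5, -0.3])]
0.14528020979409847 [ 0.52450277 -0.20396399  0.31479488]
[ 0.63215219 -0.15809734  0.088     ] [ 0.41416683 -0.14205697  0.088     ] 0.21857472551978582 [ 0.52315951 -0.15007716  0.088     ]
knuckle [ 0.60925678 -0.14528538  0.088     ] [ 0.45571496 -0.13103126  0.088     ]
```

```bash
cat > plan.py <<'E'
from h import *
from scipy.spatial.transform import Rotation as Ro
psi=np.radians(-5.7); X=np.array([np.cos(psi),np.sin(psi),0]); Y=np.array([-np.sin(psi),np.cos(psi),0]); Z=np.array([0,0,1.])
H=np.array([.531,-.143,.088]); L=.235
def Rt(tau):
    t=np.radians(tau); z=-np.sin(t)*Y-np.cos(t)*Z; y=-np.cos(t)*Y+np.sin(t)*Z
    return np.c_[X,y,z]
def bar(phi): p=np.radians(phi); return H+L*(np.cos(p)*Y+np.sin(p)*Z)
def tcp(phi,tau,yb,t):  # bar at tool y=yb mm, t mm behind the TCP
    R=Rt(tau); return bar(phi)-R[:,1]*yb/1e3+R[:,2]*t/1e3
def rows(wps):
    s=sense();p=np.array(s['tcp_pos']);R=np.array(s['ee_rot'])
    for q,Q in wps:
        d=R.T@(q-p)*1e3; r=Ro.from_matrix(R.T@Q).as_rotvec()
        print(d.round(1),r.round(3)); p,R=q,Q
def st():
    s=sense();p=np.array(s['tcp_pos']);R=np.array(s['ee_rot']);z=R[:,2]
    print('t',round(s['time_s'],2),'p',p.round(4),'tau',np.degrees(np.arctan2(-z@Y,-z@Z)).round(1),'F',np.array(s['wrist_force']).round(1),'w',s['gripper_width'],'j',np.array(s['joints']).round())
E
python3 - <<'E'
from plan import *
st()
P=bar(105)
print(P)
up=np.array([0,0,.0])
rows([(np.array([.56,.04,.33]),Rt(42)),(np.array([.55,-.01,.37]),Rt(32)),(np.array([.54,-.06,.40]),Rt(22)),(np.array([.53,-.11,.405]),Rt(12)),(np.array([.527,-.16,.405]),Rt(3)),(np.array([.5245,-.204,.40]),Rt(0))])
E
```

```text
t 2.12 p [0.5715 0.0844 0.2746] tau 53.2 F [ 0.2 -0.7 -1.8] w 1.001672919972014 j [ 40.  30.  -8.  34. -95.  34.]
[ 0.52495913 -0.20352174  0.31499257]
[-8.1 71.4  3.1] [0.195 0.004 0.014]
[-5.  64.5  4.2] [ 0.175 -0.     0.   ]
[-5.  58.9  1.4] [0.175 0.    0.   ]
[-5.  48.9 14.4] [ 0.175 -0.     0.   ]
[ 2.  49.  10.4] [ 0.157 -0.    -0.   ]
[ 1.9 43.7  7.3] [ 0.052 -0.     0.   ]
```

Request:
carry_out --commands '[-8,60,0,0.18,0,0.01,-5,62,0,0.175,0,0,-5,60,-6,0.175,0,0,-5,40,-10,0.175,0,0,0,0,0,0.175,0,0]' --grip 60

```text
time_s: 2.75
tcp_pos: [0.5399, -0.0734, 0.4392]
ee_rot: [[0.996, -0.088, 0.013], [-0.087, -0.996, -0.019], [0.014, 0.017, -1.0]]
wrist_force: [0.3, 0.6, -1.3]
gripper_width: 0.694
```

```bash
python3 - <<'E'
from plan import *
st()
rows([(np.array([.54,-.09,.40]),Rt(4)),(np.array([.53,-.15,.40]),Rt(0)),(np.array([.525,-.204,.39]),Rt(0))])
E
```

```text
t 2.75 p [ 0.5399 -0.0734  0.4392] tau 1.0 F [ 0.3  0.6 -1.3] w 0.6944835973790787 j [ 10.  10.  13.   1. -93.  75.]
[ 1.  15.8 39.5] [-0.052 -0.015  0.011]
[-4.  60.5  4.2] [ 0.07  0.   -0.  ]
[ 0.4 54.2 10. ] [0. 0. 0.]
```

Request:
carry_out --commands '[0,40,20,0,0,0.01,-4,50,20,0,0,0,0,40,5,0.015,0,0,0,0,0,0,0,0]'

```text
time_s: 3.25
tcp_pos: [0.5256, -0.2102, 0.4148]
ee_rot: [[0.993, -0.1, 0.058], [-0.101, -0.995, 0.004], [0.058, -0.01, -0.998]]
wrist_force: [-0.1, -0.1, 0.3]
gripper_width: 0.692
```

```bash
python3 - <<'E'
from plan import *
st()
W=cal('wrist')
cv2.imwrite('pics/w2.png',capture('wrist')[:,:,::-1]);cv2.imwrite('pics/si2.png',capture('side')[:,:,::-1])
print(proj(W,[bar(105)-.075*X,bar(105),bar(105)+.075*X,H-.1*X,H+.1*X]).round())
E
```

```text
t 3.25 p [ 0.5256 -0.2102  0.4148] tau -0.6 F [-0.1 -0.1  0.3] w 0.6918817149466832 j [ -6.  11.  12.  -1. -88.  90.]
[[250. 282.]
 [249. 201.]
 [249. 108.]
 [216. 224.]
 [211.  91.]]
```

View pics/w2.png

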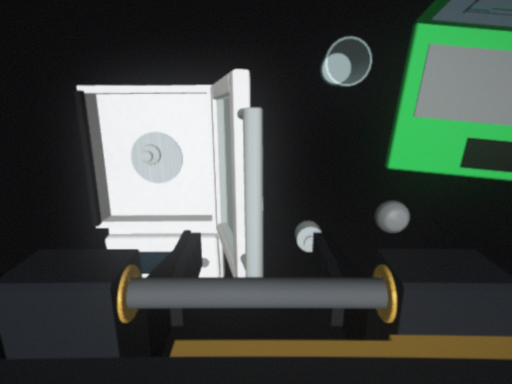

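View pics/si2.png

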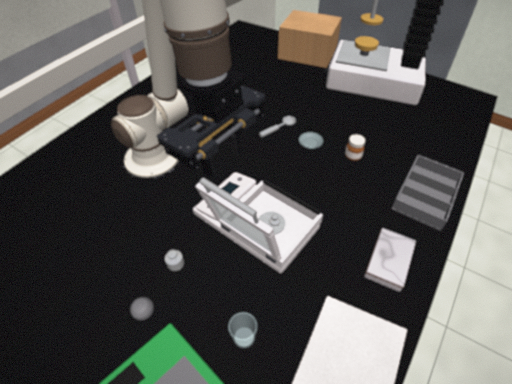

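```bash
python3 - <<'E'
from plan import *
st()
a=tcp(106,0,0,14);print(a)
rows([(a+[0,0,.06],Rt(0)),(a+[0,0,.03],Rt(0)),(a,Rt(0))])
E
```

```text
t 3.35 p [ 0.526  -0.2083  0.4149] tau -0.6 F [ 0.2  0.  -0.2] w 0.6886564388830783 j [ -5.  11.  12.  -1. -88.  90.]
[ 0.52456659 -0.2074545   0.2998965 ]
[-4.7 -0.2 54.9] [-0.01  -0.058  0.001]
[ 0.  0. 30.] [0. 0. 0.]
[ 0.  0. 30.] [0. 0. 0.]
```

Request:
carry_out --commands '[-5,0,40,-0.01,-0.058,0,0,0,35,0,0,0,0,0,30,0,0,0,0,0,10,0,0,0]'

```text
time_s: 3.85
tcp_pos: [0.5278, -0.2031, 0.3054]
ee_rot: [[0.996, -0.09, 0.017], [-0.09, -0.996, -0.0], [0.017, -0.002, -1.0]]
wrist_force: [0.4, -0.4, 0.3]
gripper_width: 0.693
```

Request:
carry_out --commands '[0,0,0,0,0,0,0,0,0,0,0,0]' --grip 46

```text
time_s: 4.1
tcp_pos: [0.5292, -0.2022, 0.3082]
ee_rot: [[0.996, -0.088, 0.022], [-0.088, -0.996, -0.001], [0.022, -0.001, -1.0]]
wrist_force: [0.1, -0.3, 1.0]
gripper_width: 0.566
```

```bash
python3 - <<'E'
from plan import *
st()
cv2.imwrite('pics/w3.png',capture('wrist')[:,:,::-1]);cv2.imwrite('pics/si3.png',cv2.resize(capture('side')[100:260,120:340,::-1],None,fx=3.5,fy=3.5,interpolation=3))
E
```

```text
t 4.1 p [ 0.5292 -0.2022  0.3082] tau -0.1 F [ 0.1 -0.3  1. ] w 0.5658318454870496 j [ -5.  13.  -0.  -0. -76.  90.]
```

View pics/w3.png

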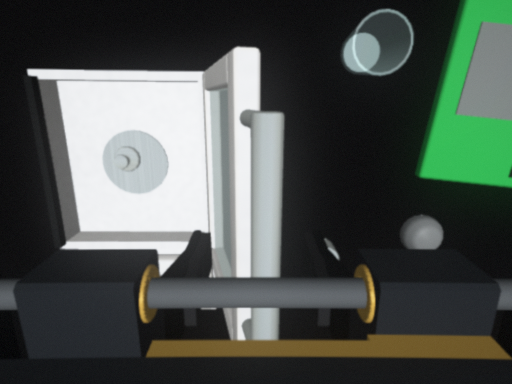

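View pics/si3.png

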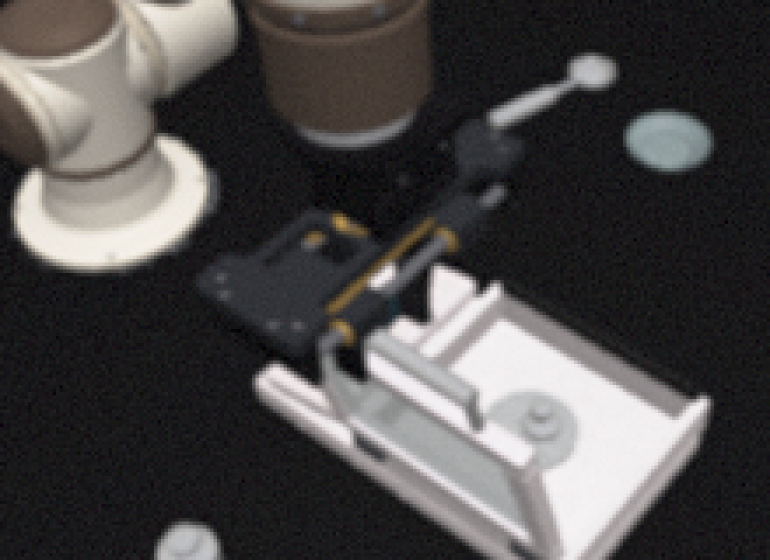

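```bash
cat >> plan.py <<'E'
def tau_of(phi): return max(0,0.5*(106-phi))
def go(phis,yb,t=14): rows([(tcp(f,tau_of(f),yb,t),Rt(tau_of(f))) for f in phis])
E
python3 - <<'E'
from plan import *
go([108,105,102,99,96],15)
E
```

```text
[-4.1 -1.7 10.5] [-0.001 -0.022  0.011]
[  0.  -11.7  -3.4] [-0.009 -0.     0.   ]
[ -0.  -11.6  -2.6] [-0.026 -0.    -0.   ]
[ -0.  -11.6  -2.3] [-0.026  0.     0.   ]
[  0.  -11.7  -2. ] [-0.026  0.     0.   ]
```

Request:
carry_out --commands '[-4,-6,10,0,-0.02,0.01,0,-10,-2,-0.01,0,0,0,-11,-2,-0.026,0,0,0,-11,-2,-0.026,0,0]'

```text
time_s: 4.7
tcp_pos: [0.5283, -0.1646, 0.3039]
ee_rot: [[0.995, -0.101, -0.007], [-0.102, -0.993, -0.066], [0.0, 0.067, -0.998]]
wrist_force: [-0.3, -2.1, -0.9]
gripper_width: 0.527
```

```bash
python3 - <<'E'
from plan import *
st()
go([99,96,93,90,87],15)
E
```

```text
t 4.7 p [ 0.5283 -0.1646  0.3039] tau 3.8 F [-0.3 -2.1 -0.9] w 0.527096077714718 j [  2.  12.  -4.   4. -75.  81.]
[ 0.5  1.  -1.2] [ 0.006 -0.    -0.002]
[  0.  -11.7  -2. ] [-0.026  0.     0.   ]
[  0.  -11.8  -1.6] [-0.026 -0.    -0.   ]
[ -0.  -11.8  -1.3] [-0.026  0.    -0.   ]
[  0.  -11.9  -1. ] [-0.026 -0.     0.   ]
```

Request:
carry_out --commands '[0,-11,-2,-0.026,0,0,0,-11.5,-2,-0.026,0,0,0,-11.5,-1.5,-0.026,0,0,0,-12,-1,-0.026,0,0]'

```text
time_s: 5.2
tcp_pos: [0.5324, -0.1165, 0.3058]
ee_rot: [[0.995, -0.099, -0.019], [-0.101, -0.979, -0.177], [-0.001, 0.178, -0.984]]
wrist_force: [0.2, -2.8, 0.4]
gripper_width: 0.526
```

```bash
python3 - <<'E'
from plan import *
st()
go([87,84,81,78,75],15)
E
```

```text
t 5.2 p [ 0.5324 -0.1165  0.3058] tau 10.3 F [ 0.2 -2.8  0.4] w 0.5256688843443539 j [ 10.  11.  -7.  10. -75.  71.]
[ 1.2  1.8 -0.2] [ 0.013  0.001 -0.002]
[  0.  -11.9  -0.7] [-0.026 -0.    -0.   ]
[ -0.  -11.9  -0.4] [-0.026  0.    -0.   ]
[  0.  -11.9  -0. ] [-0.026 -0.     0.   ]
[  0.  -11.9   0.3] [-0.026 -0.    -0.   ]
```

Request:
carry_out --commands '[1,-10,0,-0.02,0,0,0,-11.5,0,-0.026,0,0,0,-11.5,0,-0.026,0,0,0,-11.5,0,-0.026,0,0]'

```text
time_s: 5.7
tcp_pos: [0.5373, -0.0709, 0.2968]
ee_rot: [[0.995, -0.097, -0.029], [-0.101, -0.955, -0.278], [-0.001, 0.279, -0.96]]
wrist_force: [-0.5, -1.3, 0.2]
gripper_width: 0.527
```

```bash
python3 - <<'E'
from plan import *
st()
go([75,72,69,66,63],15)
E
```

```text
t 5.7 p [ 0.5373 -0.0709  0.2968] tau 16.2 F [-0.5 -1.3  0.2] w 0.5268518823074364 j [ 18.  12. -10.  15. -75.  61.]
[ 0.9  1.  -0.5] [ 0.013  0.001 -0.001]
[ -0.  -11.9   0.6] [-0.026  0.    -0.   ]
[  0.  -11.9   0.9] [-0.026 -0.     0.   ]
[ -0.  -11.9   1.2] [-0.026  0.    -0.   ]
[ -0.  -11.9   1.6] [-0.026 -0.    -0.   ]
```

Request:
carry_out --commands '[1,-8,0,-0.02,0,0,0,-8,0.5,-0.018,0,0,0,-8,0.5,-0.018,0,0]'

```text
time_s: 6.08
tcp_pos: [0.5408, -0.0465, 0.2883]
ee_rot: [[0.995, -0.094, -0.034], [-0.1, -0.937, -0.334], [-0.0, 0.336, -0.942]]
wrist_force: [0.5, -0.6, -0.2]
gripper_width: 0.528
```

```bash
python3 - <<'E'
from plan import *
st()
go([70,68,66,64,62],15)
W=cal('wrist')
cv2.imwrite('pics/w4.png',capture('wrist')[:,:,::-1])
E
```

```text
t 6.08 p [ 0.5408 -0.0465  0.2883] tau 19.6 F [ 0.5 -0.6 -0.2] w 0.527700029707386 j [ 22.  13. -12.  18. -75.  56.]
[-0.2  7.2 -0.2] [ 0.028  0.    -0.001]
[ 0.  -7.9  0.7] [-0.017 -0.     0.   ]
[-0.  -7.9  0.8] [-0.017  0.    -0.   ]
[-0.  -7.9  1. ] [-0.017 -0.    -0.   ]
[ 0.  -7.9  1.1] [-0.017  0.     0.   ]
```

View pics/w4.png

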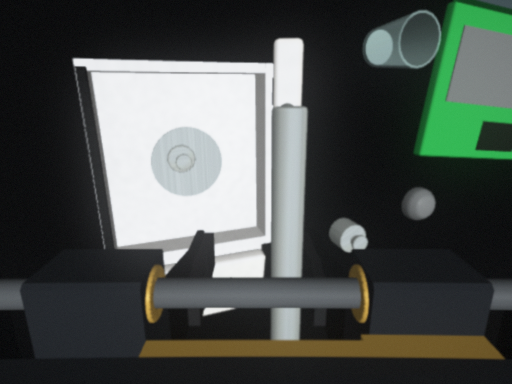

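Request:
carry_out --commands '[0,-7,0.5,-0.005,0,0,0,-7,0.5,-0.015,0,0,0,-7,1,-0.017,0,0]'

```text
time_s: 6.5
tcp_pos: [0.5433, -0.0258, 0.2783]
ee_rot: [[0.995, -0.093, -0.037], [-0.1, -0.924, -0.37], [0.0, 0.372, -0.928]]
wrist_force: [0.4, 0.3, 0.1]
gripper_width: 0.528
```

```bash
python3 - <<'E'
from plan import *
st()
go([62,60,58,56,54],15)
cv2.imwrite('pics/w5.png',capture('wrist')[:,:,::-1])
E
```

```text
t 6.5 p [ 0.5433 -0.0258  0.2783] tau 21.8 F [0.4 0.3 0.1] w 0.5282873742437592 j [ 25.  14. -13.  19. -75.  53.]
[-0.6 -1.6  0.8] [-0.003 -0.    -0.001]
[ 0.  -7.9  1.3] [-0.017 -0.    -0.   ]
[-0.  -7.9  1.4] [-0.017  0.     0.   ]
[-0.  -7.9  1.5] [-0.017 -0.    -0.   ]
[ 0.  -7.8  1.7] [-0.017  0.     0.   ]
```

View pics/w5.png

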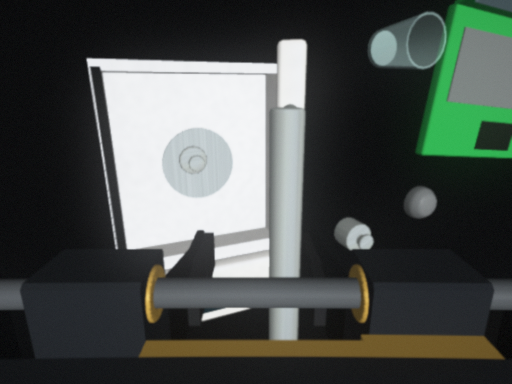

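Request:
carry_out --commands '[0,0,0,0,0,0,0,0,0,0,0,0,0,0,0,0,0,0]'

```text
time_s: 6.92
tcp_pos: [0.5433, -0.0246, 0.2769]
ee_rot: [[0.995, -0.091, -0.038], [-0.098, -0.924, -0.37], [-0.001, 0.372, -0.928]]
wrist_force: [-0.9, 0.3, -1.2]
gripper_width: 0.529
```

```bash
python3 - <<'E'
from plan import *
st()
cv2.imwrite('pics/w6.png',capture('wrist')[:,:,::-1])
go([60,58,56,54],-15)
E
```

```text
t 6.92 p [ 0.5433 -0.0246  0.2769] tau 21.8 F [-0.9  0.3 -1.2] w 0.5291877208140495 j [ 25.  15. -13.  19. -75.  53.]
[-0.5 22.1  0.7] [-0.02   0.001  0.001]
[ 0.  -7.9  0.9] [-0.017  0.     0.   ]
[ 0.  -7.9  1. ] [-0.017 -0.    -0.   ]
[-0.  -7.8  1.2] [-0.017  0.     0.   ]
```

View pics/w6.png

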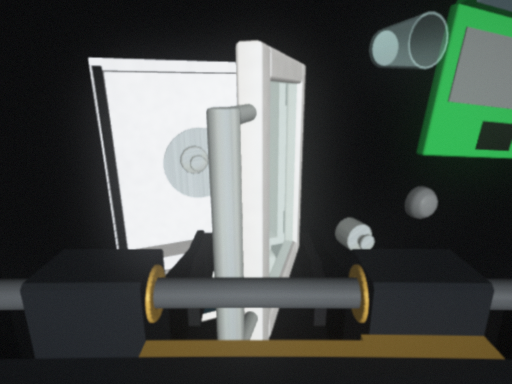

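```bash
python3 - <<'E'
from plan import *
go([52.5,50,47.5,45,42.5],-15)
E
```

```text
[-0.5 -7.1  6. ] [-0.086  0.001  0.001]
[ 0.  -9.7  1.8] [-0.022  0.    -0.   ]
[-0.  -9.7  2. ] [-0.022  0.     0.   ]
[ 0.  -9.6  2.2] [-0.022 -0.    -0.   ]
[-0.  -9.6  2.5] [-0.022  0.    -0.   ]
```

Request:
carry_out --commands '[-0.5,-7,4,-0.05,0,0,0,-9.5,3,-0.04,0,0,0,-9.5,2,-0.03,0,0,0,-9.5,2,-0.022,0,0]'

```text
time_s: 7.48
tcp_pos: [0.5462, 0.0024, 0.2524]
ee_rot: [[0.995, -0.089, -0.048], [-0.101, -0.86, -0.5], [0.003, 0.502, -0.865]]
wrist_force: [-0.1, 0.7, -1.1]
gripper_width: 0.53
```

```bash
python3 - <<'E'
from plan import *
st()
cv2.imwrite('pics/w7.png',capture('wrist')[:,:,::-1])
go([45,42.5,40,37.5,35],-15)
E
```

```text
t 7.47 p [0.5462 0.0024 0.2524] tau 30.1 F [-0.1  0.7 -1.1] w 0.5303376350467734 j [ 30.  18. -16.  25. -76.  44.]
[-0.6  0.2  1.7] [-0.006 -0.001 -0.001]
[-0.  -9.6  2.5] [-0.022  0.    -0.   ]
[-0.  -9.5  2.7] [-0.022 -0.    -0.   ]
[ 0.  -9.4  2.9] [-0.022  0.     0.   ]
[-0.  -9.4  3.1] [-0.022  0.    -0.   ]
```

View pics/w7.png

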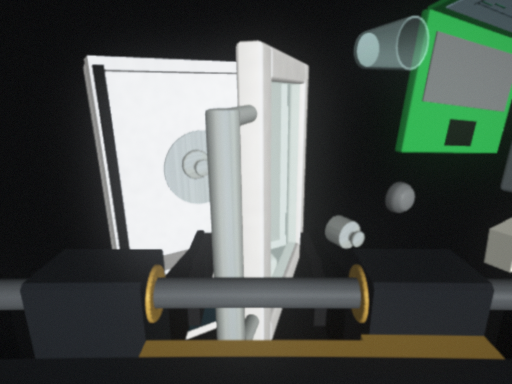

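Request:
carry_out --commands '[-0.5,-9.5,3,-0.025,0,0,0,-9.5,3,-0.022,0,0,0,-9.5,3,-0.022,0,0,0,-9.5,3,-0.022,0,0]'

```text
time_s: 8.02
tcp_pos: [0.5489, 0.0306, 0.219]
ee_rot: [[0.995, -0.083, -0.056], [-0.1, -0.808, -0.58], [0.003, 0.583, -0.813]]
wrist_force: [0.8, 0.4, -0.9]
gripper_width: 0.525
```

```bash
python3 - <<'E'
from plan import *
st()
go([35,32.5,30,27.5,25],-15)
E
```

```text
t 8.03 p [0.5489 0.0306 0.219 ] tau 35.7 F [ 0.8  0.4 -0.9] w 0.5254886411313491 j [ 34.  22. -18.  28. -76.  37.]
[-0.5  2.5  0.5] [ 0.003 -0.002 -0.002]
[-0.  -9.3  3.3] [-0.022 -0.     0.   ]
[-0.  -9.2  3.5] [-0.022  0.     0.   ]
[ 0.  -9.1  3.7] [-0.022 -0.    -0.   ]
[-0.  -9.   3.9] [-0.022 -0.    -0.   ]
```

Request:
carry_out --commands '[-0.5,-8,3,-0.02,0,0,0,-9,3.5,-0.022,0,0,0,-9,3.5,-0.022,0,0]'

```text
time_s: 8.4
tcp_pos: [0.5501, 0.0465, 0.1933]
ee_rot: [[0.995, -0.079, -0.061], [-0.1, -0.767, -0.634], [0.003, 0.637, -0.771]]
wrist_force: [-0.1, 0.3, -1.4]
gripper_width: 0.53
```

```bash
python3 - <<'E'
from plan import *
st()
go([27.5,25,22.5,20,17.5],-15)
cv2.imwrite('pics/w8.png',capture('wrist')[:,:,::-1])
cv2.imwrite('pics/si8.png',cv2.resize(capture('side')[120:280,160:380,::-1],None,fx=3.5,fy=3.5,interpolation=3))
E
```

```text
t 8.4 p [0.5501 0.0465 0.1933] tau 39.6 F [-0.1  0.3 -1.4] w 0.5298839878651814 j [ 36.  26. -19.  29. -76.  33.]
[-0.2  3.1  0.2] [ 0.006 -0.002 -0.002]
[-0.  -9.   3.9] [-0.022 -0.    -0.   ]
[-0.  -8.9  4.1] [-0.022  0.    -0.   ]
[ 0.  -8.8  4.3] [-0.022  0.     0.   ]
[ 0.  -8.7  4.5] [-0.022 -0.    -0.   ]
```

View pics/w8.png

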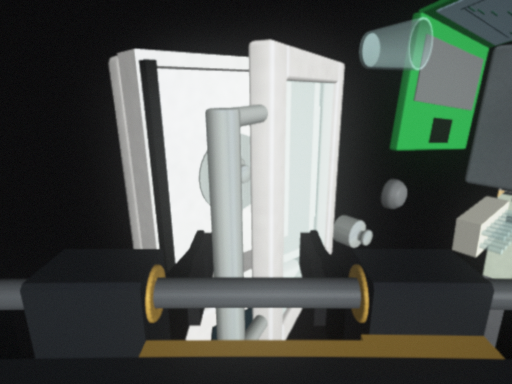

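View pics/si8.png

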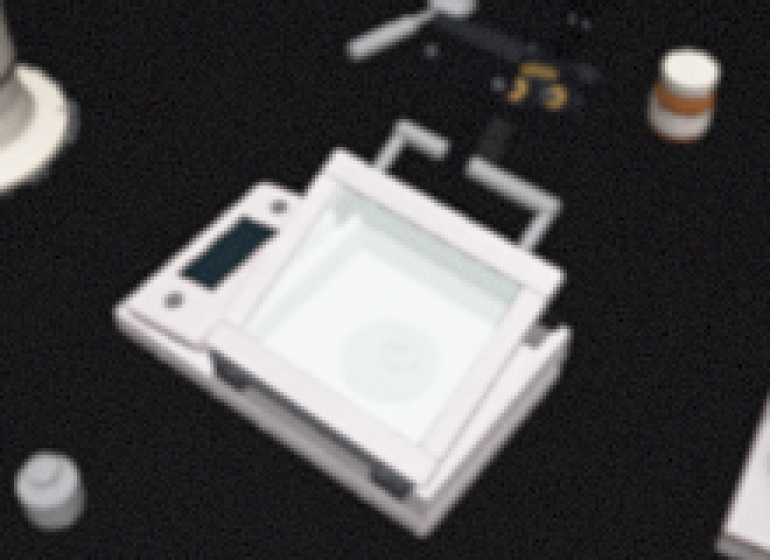

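Request:
carry_out --commands '[0,-6,3,-0.015,0,0,0,-7,3.5,-0.018,0,0,0,-7,3.5,-0.018,0,0,0,-7,3.5,-0.018,0,0]'

```text
time_s: 9.0
tcp_pos: [0.5513, 0.0588, 0.1635]
ee_rot: [[0.995, -0.074, -0.067], [-0.1, -0.719, -0.688], [0.003, 0.691, -0.723]]
wrist_force: [-1.0, 1.6, -2.1]
gripper_width: 0.529
```

```bash
python3 - <<'E'
from plan import *
st()
go([20,18,16,14,12],-15)
E
```

```text
t 9.0 p [0.5513 0.0588 0.1635] tau 43.7 F [-1.   1.6 -2.1] w 0.5293055647224033 j [ 38.  30. -20.  31. -76.  29.]
[-0.2  5.2 -1.8] [ 0.012 -0.002 -0.002]
[-0.  -7.   3.6] [-0.017 -0.     0.   ]
[ 0.  -6.9  3.7] [-0.017  0.    -0.   ]
[-0.  -6.9  3.8] [-0.017 -0.     0.   ]
[ 0.  -6.8  4. ] [-0.017  0.    -0.   ]
```

Request:
carry_out --commands '[0,-5.5,2,-0.012,0,0,0,-5.5,2.5,-0.012,0,0,0,-5.5,2.5,-0.012,0,0,0,-5.5,2.5,-0.012,0,0]'

```text
time_s: 9.5
tcp_pos: [0.5525, 0.0682, 0.1393]
ee_rot: [[0.995, -0.07, -0.071], [-0.099, -0.683, -0.724], [0.002, 0.727, -0.686]]
wrist_force: [-0.6, 0.9, -2.4]
gripper_width: 0.53
```

```bash
python3 - <<'E'
from plan import *
st()
go([14,12,10,8,6],-15)
E
```

```text
t 9.5 p [0.5525 0.0682 0.1393] tau 46.7 F [-0.6  0.9 -2.4] w 0.5300574424076887 j [ 39.  33. -20.  32. -76.  26.]
[-0.4  8.1 -1.1] [ 0.012 -0.002 -0.002]
[ 0.  -6.8  4. ] [-0.017  0.    -0.   ]
[-0.  -6.7  4.1] [-0.017  0.    -0.   ]
[ 0.  -6.6  4.2] [-0.017  0.     0.   ]
[-0.  -6.6  4.3] [-0.017 -0.    -0.   ]
```

Request:
carry_out --commands '[0,-4,2,-0.01,0,0,0,-4,2.5,-0.01,0,0,0,-4,2.5,-0.01,0,0,0,-4,2.5,-0.01,0,0]'

```text
time_s: 10.0
tcp_pos: [0.5531, 0.0723, 0.1198]
ee_rot: [[0.995, -0.067, -0.073], [-0.099, -0.651, -0.752], [0.003, 0.756, -0.655]]
wrist_force: [-0.2, 0.1, -2.6]
gripper_width: 0.531
```

```bash
python3 - <<'E'
from plan import *
st()
go([8,7,6,5,4],-15)
cv2.imwrite('pics/w9.png',capture('wrist')[:,:,::-1])
E
```

```text
t 10.0 p [0.5531 0.0723 0.1198] tau 49.1 F [-0.2  0.1 -2.6] w 0.531404681232366 j [ 40.  35. -21.  33. -76.  24.]
[-0.6  5.   1.1] [ 0.002 -0.002 -0.002]
[-0.  -3.3  2.1] [-0.009 -0.     0.   ]
[ 0.  -3.3  2.2] [-0.009  0.    -0.   ]
[-0.  -3.3  2.2] [-0.009  0.     0.   ]
[-0.  -3.2  2.2] [-0.009 -0.    -0.   ]
```

View pics/w9.png

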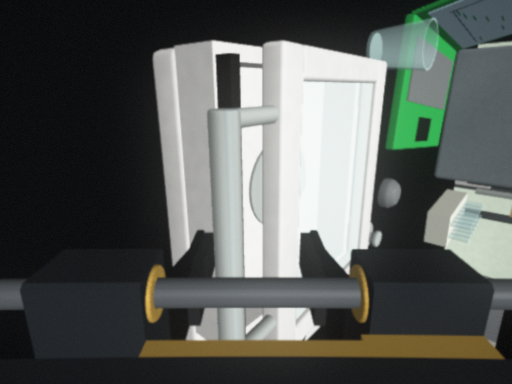

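Request:
carry_out --commands '[0,-3,2,0,0,0,0,-3,2,0,0,0,0,-3,2,0,0,0]'

```text
time_s: 10.42
tcp_pos: [0.5533, 0.0735, 0.1087]
ee_rot: [[0.995, -0.067, -0.073], [-0.099, -0.65, -0.754], [0.003, 0.757, -0.653]]
wrist_force: [-0.1, 0.2, 0.5]
gripper_width: 0.527
```

```bash
python3 - <<'E'
from plan import *
st()
cv2.imwrite('pics/w10.png',capture('wrist')[:,:,::-1])
E
```

```text
t 10.43 p [0.5533 0.0735 0.1087] tau 49.2 F [-0.1  0.2  0.5] w 0.5269639197513718 j [ 40.  36. -21.  33. -75.  23.]
```

View pics/w10.png

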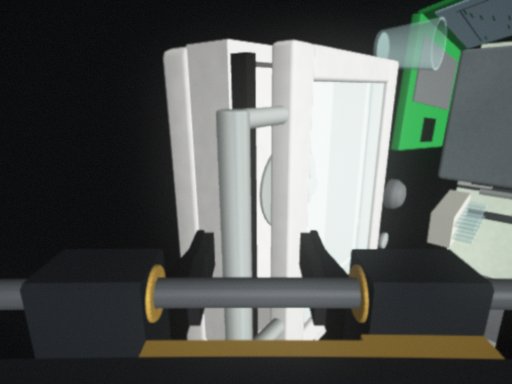

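Request:
carry_out --commands '[0,-6,0,0,0,0,0,0,-20,0,0,0,0,0,-30,0,0,0,0,0,-40,0,0,0]'

```text
time_s: 10.98
tcp_pos: [0.5589, 0.1444, 0.1621]
ee_rot: [[0.995, -0.065, -0.08], [-0.103, -0.646, -0.757], [-0.003, 0.761, -0.649]]
wrist_force: [1.0, 0.2, 0.3]
gripper_width: 0.527
```

```bash
python3 - <<'E'
from plan import *
st()
W=cal('wrist');S=cal('side');C=cal('scene')
cv2.imwrite('pics/w11.png',capture('wrist')[:,:,::-1]);cv2.imwrite('pics/sc11.png',capture('scene')[:,:,::-1])
cv2.imwrite('pics/si11.png',cv2.resize(capture('side')[120:280,160:380,::-1],None,fx=3.5,fy=3.5,interpolation=3))
for f in(0,3,6):
  for n,K in(('w',W),('s',C)): print(f,n,proj(K,[bar(f)-.075*X,bar(f)+.075*X]).round(1).tolist())
  print(f,'sidecrop',((proj(S,[bar(f)-.075*X,bar(f)+.075*X])-[160,120]+.5)*3.5).round().tolist())
E
```

```text
t 10.97 p [0.5589 0.1444 0.1621] tau 49.5 F [1.  0.2 0.3] w 0.5267770582081266 j [ 44.  36. -10.  29. -86.  26.]
0 w [[230.3, 278.3], [225.5, 97.7]]
0 s [[285.4, 194.1], [308.4, 235.6]]
0 sidecrop [[416.0, 194.0], [559.0, 274.0]]
3 w [[241.0, 283.3], [238.0, 98.0]]
3 s [[285.6, 190.9], [308.8, 232.6]]
3 sidecrop [[416.0, 185.0], [561.0, 265.0]]
6 w [[252.7, 288.2], [252.0, 98.3]]
6 s [[285.5, 187.8], [308.9, 229.5]]
6 sidecrop [[416.0, 176.0], [562.0, 256.0]]
```

View pics/w11.png

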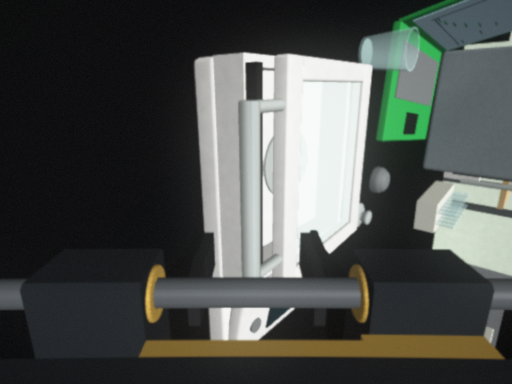

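View pics/si11.png

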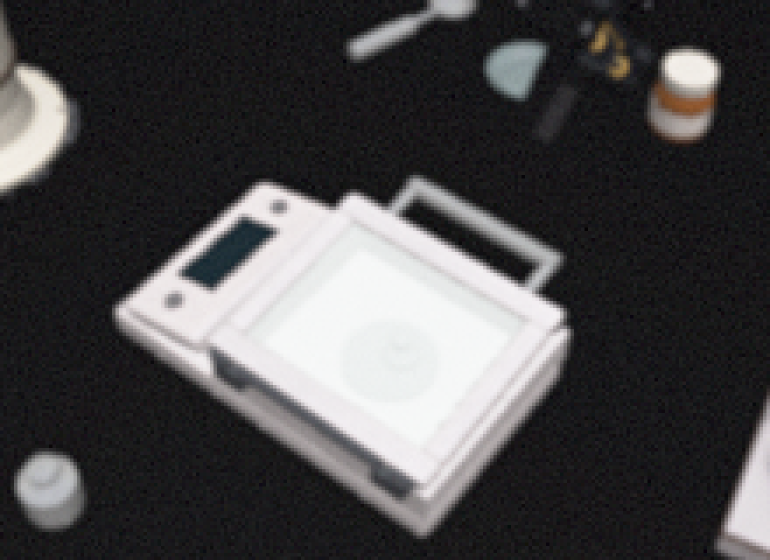

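```bash
python3 - <<'E'
from plan import *
b=bar(5);print(b)
rows([(np.array([.558,.135,.19]),Rt(40)),(np.array([.557,.12,.2]),Rt(30)),(np.array([.556,.11,.2]),Rt(20)),(np.array([.555,.1,.2]),Rt(10)),(b*[1,1,0]+[0,0,.18],Rt(0))])
E
```

```text
[0.55425132 0.08994823 0.1084816 ]
[-0.9 28.1 -9.3] [ 0.162 -0.    -0.002]
[ 0.5 17.9  2. ] [ 0.175  0.    -0.   ]
[-0.   8.7  5. ] [0.175 0.    0.   ]
[-0.   9.4  3.4] [ 0.175 -0.    -0.   ]
[ 0.3  6.5 21.4] [ 0.175 -0.     0.   ]
```

Request:
carry_out --commands '[-1,28,-12,0.165,0,0,0.5,18,0,0.175,0,0,0,9,0,0.175,0,0,0,9,3,0.175,0,0,0,6,5,0.175,0,0]' --grip 0

```text
time_s: 11.75
tcp_pos: [0.551, 0.0975, 0.1952]
ee_rot: [[0.995, -0.099, -0.01], [-0.099, -0.995, 0.017], [-0.012, -0.016, -1.0]]
wrist_force: [-0.2, -0.9, -0.7]
gripper_width: 0.052
```

Request:
carry_out --commands '[0,0,0,0,0,0,0,0,0,0,0,0]'

```text
time_s: 12.0
tcp_pos: [0.5496, 0.0935, 0.1947]
ee_rot: [[0.994, -0.106, -0.012], [-0.106, -0.994, 0.017], [-0.013, -0.016, -1.0]]
wrist_force: [0.3, 0.1, 0.4]
gripper_width: 0.003
```

```bash
python3 - <<'E'
from plan import *
st();b=bar(5)
rows([(b*[1,1,0]+[0,0,.15],Rt(0)),(b*[1,1,0]+[0,0,.13],Rt(0))])
W=cal('wrist');print(proj(W,[b-.075*X,b,b+.075*X]).round().tolist())
cv2.imwrite('pics/w12.png',capture('wrist')[:,:,::-1])
E
```

```text
t 12.0 p [0.5496 0.0935 0.1947] tau -0.9 F [0.3 0.1 0.4] w 0.003417848119269774 j [ 26.  17. -11.  -1. -62.  59.]
[ 5.7  3.8 44.6] [-0.016  0.013 -0.007]
[ 0.  0. 20.] [0. 0. 0.]
[[261.0, 274.0], [261.0, 190.0], [261.0, 90.0]]
```

View pics/w12.png

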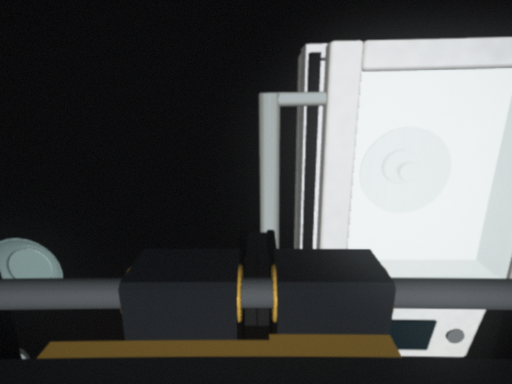

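Request:
carry_out --commands '[5,9,30,-0.016,0.013,-0.007,0,0,20,0,0,0,0,0,5,0,0,0,0,0,0,0,0,0]'

```text
time_s: 12.55
tcp_pos: [0.5526, 0.0878, 0.1357]
ee_rot: [[0.996, -0.091, -0.005], [-0.091, -0.996, -0.006], [-0.004, 0.007, -1.0]]
wrist_force: [0.6, -0.1, 0.3]
gripper_width: -0.001
```

```bash
python3 - <<'E'
from plan import *
st();b=bar(5)+[0,-.006,0]
W=cal('wrist');print(proj(W,[b-.075*X,b,b+.075*X]).round().tolist())
print(b)
cv2.imwrite('pics/w13.png',capture('wrist')[:,:,::-1])
E
```

```text
t 12.55 p [0.5526 0.0878 0.1357] tau 0.4 F [ 0.6 -0.1  0.3] w -0.0012269109083074311 j [ 26.  20. -16.   0. -54.  59.]
[[260.0, 325.0], [261.0, 224.0], [263.0, 98.0]]
[0.55425132 0.08394823 0.1084816 ]
```

View pics/w13.png

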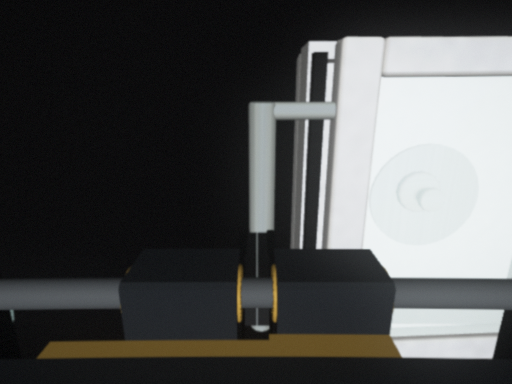

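Request:
carry_out --commands '[0,3,5,0,0,0,0,0,4,0,0,0]'

```text
time_s: 12.85
tcp_pos: [0.5534, 0.0853, 0.128]
ee_rot: [[0.996, -0.09, -0.001], [-0.09, -0.996, -0.005], [-0.001, 0.005, -1.0]]
wrist_force: [-0.7, -0.2, -0.5]
gripper_width: 0.005
```

Request:
carry_out --commands '[0,0,3,0,0,0,0,0,2,0,0,0]'

```text
time_s: 13.1
tcp_pos: [0.5536, 0.0851, 0.123]
ee_rot: [[0.996, -0.091, -0.0], [-0.091, -0.996, -0.005], [-0.0, 0.005, -1.0]]
wrist_force: [0.3, -1.0, -1.2]
gripper_width: 0.008
```

Request:
carry_out --commands '[0,0,2,0,0,0,0,0,2,0,0,0]'

```text
time_s: 13.35
tcp_pos: [0.5537, 0.0851, 0.1189]
ee_rot: [[0.996, -0.091, -0.0], [-0.091, -0.996, -0.005], [0.0, 0.005, -1.0]]
wrist_force: [0.0, 0.1, 0.7]
gripper_width: 0.005
```

Request:
carry_out --commands '[0,0,1,0,0,0,0,0,1,0,0,0]'

```text
time_s: 13.6
tcp_pos: [0.5537, 0.085, 0.1167]
ee_rot: [[0.996, -0.091, -0.0], [-0.091, -0.996, -0.005], [0.0, 0.005, -1.0]]
wrist_force: [-0.1, 0.7, 0.2]
gripper_width: 0.005
```

Request:
carry_out --commands '[0,0,1,0,0,0,0,0,1,0,0,0]'

```text
time_s: 13.85
tcp_pos: [0.5537, 0.085, 0.1146]
ee_rot: [[0.996, -0.091, -0.0], [-0.091, -0.996, -0.005], [0.0, 0.005, -1.0]]
wrist_force: [0.3, -0.4, 0.4]
gripper_width: 0.002
```

Request:
carry_out --commands '[0,0,1,0,0,0,0,0,1,0,0,0]'

```text
time_s: 14.1
tcp_pos: [0.5537, 0.085, 0.1125]
ee_rot: [[0.996, -0.091, -0.0], [-0.091, -0.996, -0.005], [0.0, 0.005, -1.0]]
wrist_force: [-0.3, 0.2, -0.3]
gripper_width: 0.008
```

```bash
python3 - <<'E'
from plan import *
st()
cv2.imwrite('pics/si14.png',cv2.resize(capture('side')[140:250,200:370,::-1],None,fx=4.5,fy=4.5,interpolation=3))
cv2.imwrite('pics/w14.png',capture('wrist')[:,:,::-1])
E
```

```text
t 14.1 p [0.5537 0.085  0.1125] tau 0.3 F [-0.3  0.2 -0.3] w 0.0077658075561604775 j [ 25.  22. -17.   0. -51.  59.]
```

View pics/si14.png

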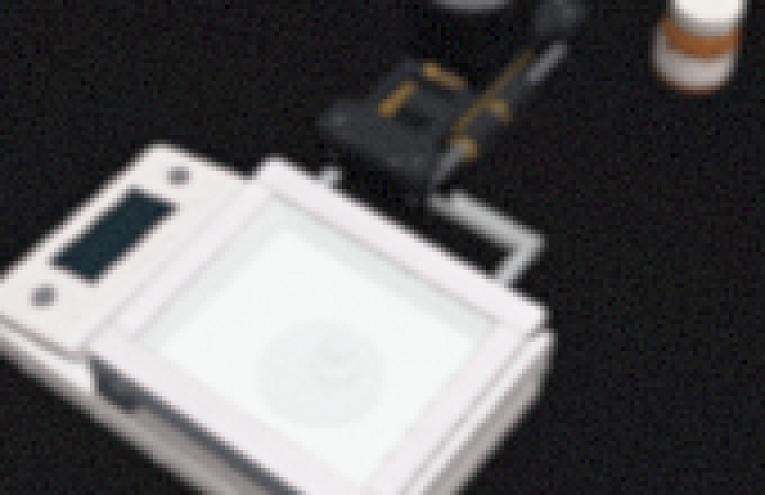

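View pics/w14.png

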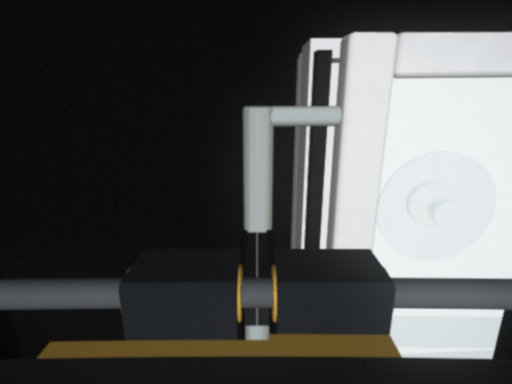

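Request:
carry_out --commands '[0,0,1,0,0,0,0,0,1,0,0,0]'

```text
time_s: 14.45
tcp_pos: [0.5543, 0.0851, 0.1114]
ee_rot: [[0.996, -0.09, 0.001], [-0.09, -0.996, -0.005], [0.002, 0.005, -1.0]]
wrist_force: [-0.8, 0.3, 5.4]
gripper_width: 0.005
```

Request:
carry_out --commands '[0,0,1,0,0,0,0,0,1,0,0,0]'

```text
time_s: 14.7
tcp_pos: [0.5545, 0.0851, 0.1104]
ee_rot: [[0.996, -0.09, 0.002], [-0.09, -0.996, -0.005], [0.003, 0.004, -1.0]]
wrist_force: [-2.1, 0.5, 4.1]
gripper_width: 0.005
```

Request:
carry_out --commands '[0,0,1,0,0,0,0,0,1,0,0,0]'

```text
time_s: 14.95
tcp_pos: [0.5545, 0.0853, 0.1086]
ee_rot: [[0.996, -0.09, 0.003], [-0.09, -0.996, -0.004], [0.003, 0.004, -1.0]]
wrist_force: [-1.9, 0.3, 5.1]
gripper_width: 0.005
```

Request:
carry_out --commands '[0,0,1.5,0,0,0,0,0,1.5,0,0,0]'

```text
time_s: 15.2
tcp_pos: [0.5546, 0.0855, 0.1054]
ee_rot: [[0.996, -0.09, 0.003], [-0.09, -0.996, -0.004], [0.003, 0.004, -1.0]]
wrist_force: [-1.4, 2.0, 5.2]
gripper_width: 0.004
```

Request:
carry_out --commands '[0,0,1,0,0,0,0,0,1,0,0,0]'

```text
time_s: 15.45
tcp_pos: [0.5546, 0.0857, 0.1032]
ee_rot: [[0.996, -0.09, 0.003], [-0.09, -0.996, -0.004], [0.003, 0.003, -1.0]]
wrist_force: [-1.7, 1.8, 5.2]
gripper_width: 0.007
```

Request:
carry_out --commands '[0,0,1,0,0,0,0,0,1,0,0,0]'

```text
time_s: 15.7
tcp_pos: [0.5547, 0.0858, 0.101]
ee_rot: [[0.996, -0.09, 0.003], [-0.09, -0.996, -0.004], [0.003, 0.003, -1.0]]
wrist_force: [-1.8, 1.3, 4.6]
gripper_width: 0.005
```

Request:
carry_out --commands '[0,0,1,0,0,0,0,0,1,0,0,0]'

```text
time_s: 15.95
tcp_pos: [0.5547, 0.0858, 0.0989]
ee_rot: [[0.996, -0.09, 0.003], [-0.09, -0.996, -0.003], [0.003, 0.003, -1.0]]
wrist_force: [-2.0, 1.6, 5.0]
gripper_width: 0.003
```

Request:
carry_out --commands '[0,0,1,0,0,0,0,0,1,0,0,0]'

```text
time_s: 16.2
tcp_pos: [0.5547, 0.086, 0.0968]
ee_rot: [[0.996, -0.09, 0.003], [-0.09, -0.996, -0.003], [0.003, 0.003, -1.0]]
wrist_force: [-1.3, 1.4, 4.2]
gripper_width: 0.006
```

Request:
carry_out --commands '[0,0,1,0,0,0,0,0,1,0,0,0]'

```text
time_s: 16.45
tcp_pos: [0.5551, 0.086, 0.0954]
ee_rot: [[0.996, -0.089, 0.004], [-0.089, -0.996, -0.003], [0.004, 0.003, -1.0]]
wrist_force: [-2.7, 0.5, 9.0]
gripper_width: 0.008
```

Request:
carry_out --commands '[0,0,0.5,0,0,0]'

```text
time_s: 16.58
tcp_pos: [0.5552, 0.086, 0.0954]
ee_rot: [[0.996, -0.089, 0.004], [-0.089, -0.996, -0.003], [0.005, 0.003, -1.0]]
wrist_force: [-2.3, 0.8, 7.9]
gripper_width: 0.004
```

Request:
carry_out --commands '[0,0,0.6,0,0,0]'

```text
time_s: 16.7
tcp_pos: [0.5553, 0.0859, 0.0953]
ee_rot: [[0.996, -0.089, 0.005], [-0.089, -0.996, -0.004], [0.005, 0.003, -1.0]]
wrist_force: [-2.3, 1.3, 8.6]
gripper_width: 0.002
```

Request:
carry_out --commands '[0,0,0.9,0,0,0]'

```text
time_s: 16.82
tcp_pos: [0.5554, 0.086, 0.0952]
ee_rot: [[0.996, -0.088, 0.005], [-0.088, -0.996, -0.004], [0.005, 0.003, -1.0]]
wrist_force: [-2.7, 1.6, 9.4]
gripper_width: 0.004
```

Request:
carry_out --commands '[0,0,1,0,0,0]'

```text
time_s: 16.95
tcp_pos: [0.5555, 0.0859, 0.095]
ee_rot: [[0.996, -0.088, 0.006], [-0.088, -0.996, -0.004], [0.006, 0.003, -1.0]]
wrist_force: [-2.4, 0.9, 8.9]
gripper_width: 0.003
```

Request:
carry_out --commands '[0,0,1.6,0,0,0]'

```text
time_s: 17.08
tcp_pos: [0.5557, 0.0859, 0.0945]
ee_rot: [[0.996, -0.088, 0.006], [-0.088, -0.996, -0.004], [0.007, 0.003, -1.0]]
wrist_force: [-3.8, 1.0, 11.0]
gripper_width: 0.005
```

Request:
carry_out --commands '[0,0,1.6,0,0,0]'

```text
time_s: 17.2
tcp_pos: [0.5559, 0.0859, 0.0942]
ee_rot: [[0.996, -0.087, 0.007], [-0.087, -0.996, -0.004], [0.007, 0.004, -1.0]]
wrist_force: [-4.3, 1.8, 12.4]
gripper_width: 0.005
```

Request:
carry_out --commands '[-0.3,0,1.6,0,0,0,-0.3,0,1.6,0,0,0]'

```text
time_s: 17.45
tcp_pos: [0.5559, 0.0859, 0.094]
ee_rot: [[0.996, -0.086, 0.009], [-0.086, -0.996, -0.005], [0.009, 0.004, -1.0]]
wrist_force: [-3.7, 0.9, 13.0]
gripper_width: 0.008
```

Request:
carry_out --commands '[-0.3,0,1.6,0,0,0,-0.3,0,1.6,0,0,0]'

```text
time_s: 17.7
tcp_pos: [0.5559, 0.0859, 0.094]
ee_rot: [[0.996, -0.085, 0.011], [-0.085, -0.996, -0.005], [0.012, 0.004, -1.0]]
wrist_force: [-4.2, 1.6, 13.1]
gripper_width: 0.002
```

Request:
carry_out --commands '[-0.3,0,1.6,0,0,0,-0.3,0,1.6,0,0,0,-0.3,0,1.6,0,0,0,-0.3,0,1.6,0,0,0]'

```text
time_s: 18.2
tcp_pos: [0.556, 0.0859, 0.094]
ee_rot: [[0.996, -0.083, 0.016], [-0.082, -0.997, -0.006], [0.016, 0.005, -1.0]]
wrist_force: [-4.3, 1.4, 12.2]
gripper_width: 0.002
```

Request:
carry_out --commands '[-0.3,0,1.6,0,0,0,-0.3,0,1.6,0,0,0,-0.3,0,1.6,0,0,0,-0.3,0,1.6,0,0,0]'

```text
time_s: 18.7
tcp_pos: [0.556, 0.0859, 0.094]
ee_rot: [[0.997, -0.08, 0.02], [-0.08, -0.997, -0.007], [0.021, 0.005, -1.0]]
wrist_force: [-4.9, 1.3, 13.1]
gripper_width: 0.009
```

Request:
carry_out --commands '[-0.3,0,1.6,0,0,0,-0.3,0,1.6,0,0,0,-0.3,0,1.6,0,0,0]'

```text
time_s: 19.08
tcp_pos: [0.556, 0.0859, 0.094]
ee_rot: [[0.997, -0.079, 0.024], [-0.079, -0.997, -0.007], [0.024, 0.005, -1.0]]
wrist_force: [-4.9, 1.6, 12.3]
gripper_width: 0.005
```

Request:
carry_out --commands '[0,0,-2,0,0,0,0,0,-5,0,0,0,0,0,-20,0,0,0,0,0,-40,0,0,0,0,0,-40,0,0,0]'

```text
time_s: 19.7
tcp_pos: [0.5504, 0.0847, 0.1973]
ee_rot: [[0.997, -0.081, 0.011], [-0.08, -0.997, -0.012], [0.012, 0.012, -1.0]]
wrist_force: [-0.4, 0.4, -0.4]
gripper_width: 0.009
```

```bash
python3 - <<'E'
from plan import *
st()
S=cal('side')
for f in(0,3,6): print(f,((proj(S,[bar(f)+[0,-.006,0]-.075*X,bar(f)+[0,-.006,0]+.075*X])-[160,120]+.5)*3.5).round().tolist())
cv2.imwrite('pics/w15.png',capture('wrist')[:,:,::-1]);cv2.imwrite('pics/sc15.png',capture('scene')[:,:,::-1])
cv2.imwrite('pics/si15.png',cv2.resize(capture('side')[120:280,160:380,::-1],None,fx=3.5,fy=3.5,interpolation=3))
E
```

```text
t 19.7 p [0.5504 0.0847 0.1973] tau 0.6 F [-0.4  0.4 -0.4] w 0.009102980387554001 j [ 26.  16. -12.   1. -61.  59.]
0 [[413.0, 198.0], [556.0, 279.0]]
3 [[413.0, 189.0], [558.0, 270.0]]
6 [[413.0, 180.0], [559.0, 261.0]]
```

View pics/si15.png

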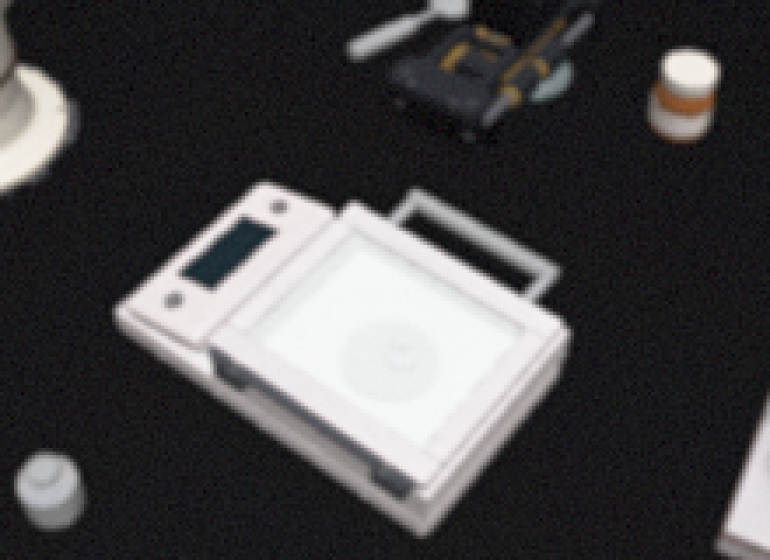

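View pics/sc15.png

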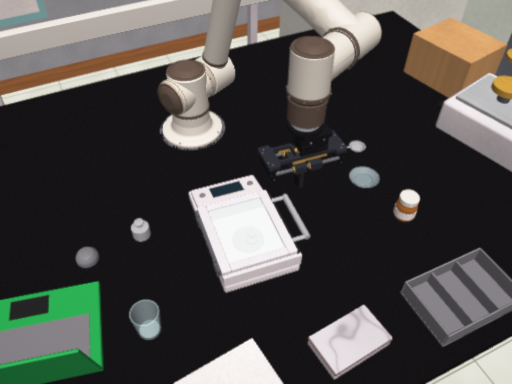

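View pics/w15.png

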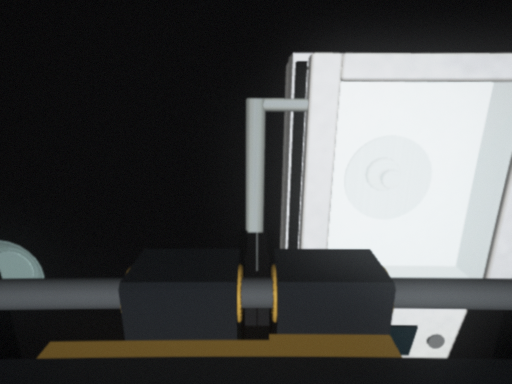

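```bash
python3 -c "
from station import *
print(finish_job())"
```

```text
the job is handed in; nothing more can be done
None
```

The cover is closed, with its seal pressed home, and the job was handed in at about 20 s. `finish_job` reported no verdict.

- **Tipping and lowering:** I tipped the cover past upright with the rear finger of the gripper, held open at about 46 mm. At a bar angle of about 62° above level it tipped and dropped about 30 mm onto the front finger. I lowered it on that finger at no more than about 0.35 rad/s, and about 0.2 rad/s near the end, until it rested on the seal. The bar was never clamped.
- **Pressing:** I pressed from above with the fingertips shut. The seal yielded at about 5 N, and the bar went down about 17 mm to the hard stop. I then held a reading of 12 to 13 N for about 1.9 s and lifted off.

**Last checks:**
- The highest downward reading was 13.1 N, and about 14 N with the sideways force included. I only read the force at the end of each call.
- During the hold a sideways force of 4 to 5 N built up and the tool crept about 1° out of line; the height held steady at 94 mm.
- After lift-off the wrist force was about 0. The pictures show the cover still down and flush. The pan weight and the bystanders in view stood where they had been.
- **One disagreement:** my first estimate of the bar's position was about 6 mm out in y, and its top lay a few mm lower than reckoned. I corrected the y offset from the wrist picture before pressing and found the height by touch.

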